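# Warm the pistachio tin: pull, turn and push home the heat dial

## Robot

A 6-joint arm with a two-finger parallel gripper is mounted at the origin on the work surface. World frame = base frame: x ahead of the robot, y to its left, z up, the work surface at z = 0. Lengths are in m, angles in rad, forces in N, time in s.
With the tool pointing down it reaches from about 0.375 to 0.975 m from the base axis. Payload 3.8 kg.
Tool frame: the origin (TCP) lies between the finger pads; the fingertips stand 22 mm ahead of it and the grasp point (between the pads) lies 3 mm ahead of it; x points along the fingers, z is the direction in which the jaws open and shut, and the axes are right-handed (so a half turn about x gives the same grasp; the last joint's range is limited). The gripper opens to 85 mm and grips with 20 to 120 N. Pads are 22 mm wide; open, the fingers measure 114 mm over their backs; the gripper's body (76 mm by 85 mm) begins 54 mm behind the grasp point. The pads swing forward as they close: fully open they stand 13 mm farther back than shut.
Start: joints at [1.171, 0.264, 1.604, -0, 1.274, -0.037], TCP at [0.24, 0.631, 0.253] pointing down, gripper open.
Joint ranges: [-2.63, 2.63], [-0.94, 2.18], [0.31, 2.57], [-1.31, 4.45], [0, 2.66], [-2.55, 2.55]. Speed limits (rad/s): [2.57, 2.57, 3.14, 3.14, 3.14, 3.14].

## Interface

Orientations are given as [roll, pitch, yaw] about the fixed x, y, z axes, in that order (R = Rz(yaw) Ry(pitch) Rx(roll)).
In Python, from rig import r gives the robot as it stands.
- The arm moves only by the tool play_rows, never from a script. Its argument "plan" is a list of rows, each a list of 7 numbers: the shift along the tool's x, y, z in m, then the turn, a rotation vector about the tool's x, y, z in rad, then the closure, from -1 (fully open) to 1 (shut), so that 0 is half open. In form: [[tx, ty, tz, wx, wy, wz, hand], ...]. A call has exactly 8 rows; each row is the pose to reach, as a shift and turn from the pose commanded when the call began, along the tool's axes at that moment; what a row does not reach only later rows make up. A row lasts 1/12 s, in which the tool goes at most 41.7 mm and 7.16 degrees, less where a joint would pass 70% of its speed; a pose out of reach is approached as far as the arm can. A call with a gripper value outside its range is refused whole. The fingers move at their own pace and stop on an object; the grip force is fixed at half the most. Time passes only in rows, so rows that repeat a pose let the fingers close, or fill a call up. It gives the time, the measured TCP pose, the force and the opening at its end, in the units of the state.
- r.state(): the state, without advancing time (a new reading comes with each control period).
- r.capture(name): name is "side" or "top" or "wrist"; returns (picture, depth): 384x512x3 uint8, red, green, blue; 384x512 float32, m along the optical axis (not along the pixel's ray), 0 where there is no reading.
- r.camera_params(name): a dict with "intrinsics" (3x3 intrinsics, pixels), "k1" (the pictures are not rectified: a ray, as slopes to the right and down, at radius r is drawn at 1 + k1 r^2 times it, then the intrinsics apply), "T" (4x4, takes a point from camera to world coordinates). Camera axes: x right, y down, z forward; pixel columns grow to the right and rows downward; lengths in m; the calibration is good to about 2 mm. A picture is of the moment at which its call begins: read the wrist's pose just before it. camera_params takes no time and is no camera call; for the wrist camera it gives the pose at the moment of the call.
- r.close_job(): hands the job in, once; it reports no verdict.
The state is a dict: "time": time; "joint_pos": joint angles; "dq": joint speeds; "effort": joint torques, N m; "ee_pos": TCP position; "tool_rot": TCP orientation; "contact_force": force on the tool from outside, world axes, zero at the start; "torque": the same for the moment, N m; "width": finger opening in m.
Only numpy, scipy, OpenCV 4.12 (cv2) and the standard library are available. Lean on these libraries where they do the work, as an engineer would, in place of code of your own. Each camera call takes 0.05 s, during which the arm holds its last target.

## Task

Set the white tin of pistachio pastries down gently in the middle of the warmer's black plate, upright and lengthways along it. Then switch on its heat: pull the dial up to unlock it, turn it until its red pointer faces the green magnet, push it back fully home in that notch and let go. Leave the dark red tin, the amber bottle and the white mug where they stand.

Things in the scene. Friction and masses are not known exactly. Their poses are not given: they have to be found in the camera images.
- tin_pistachio_mid (a point): white open tin of baklava with green pistachio on top, loose, 180 mm long (its x axis), 54 wide (y), 42 high, filled solid almost to the rim, 0.25 to 0.5 kg; on the counter in one of two places shared with the dark red tin. Point: its centre, 21 mm above its underside
- plate_mid (a point): centre of the top of the warmer's black plate, 220 mm along x by 120 along y, 4 mm above the steel casing, 74 mm above the counter. The fixed warmer is 260 mm along x by 350 along y, the plate on its left and the dial on its right seen from the robot; the dial's axis is 170 mm from this point along -y
- dial_grip (a point): on the dial's vertical axis at grip height, 114 mm above the counter when home; rises and turns with the dial. Black bar grip 66 mm along x (where the red pointer faces), 18 wide (y), from 25 mm below to 17 above this point; below it a skirt of radius 36. A fixed collar 40 to 54 mm from the axis rises to 32 mm below this point (dial home)
- pointer_tip (a point): outer end of the dial's red pointer, a 9 mm thick bar reaching 58 mm from the axis. With the dial home it lies in one of five 14 mm wide notches with rounded mouths in the collar, at 0, +-0.663 and +-1.326 rad from the warmer's x axis, and the dial cannot turn
- dial_lift (a joint): how far the dial is pulled up, m: 0 fully home, 0.018 fully out. The pointer clears the collar above 0.011. It stays where it is left; moving it takes about 3 N down, 6 N up
- dial (a joint): angle of the dial, rad, anticlockwise seen from above: 0 is the starting notch (pointer along the warmer's x axis, away from the robot), give or take 0.03 rad of play; turns -1.40 to 1.40 once pulled up. Light friction, stays where left
- mag_green_top (a point): centre of the top of the green magnet, a fixed disc 15 mm across and 4 mm thick on the casing, 69 mm from the dial's axis, right outside the notch the pointer must end in. Yellow, blue and white ones mark three other notches; which has which colour varies. The starting notch has none
- tin_walnut_mid (a point): the other tin, the same size, dark red with dark walnut pastries. Leave it alone. Point: its centre, half-way up
- syrup: amber bottle, 60 mm across, 190 mm tall, standing left of the warmer. Leave it alone. Origin: centre of its underside
- mug_rim (a point): white mug, 76 mm across, 90 mm tall, left of the warmer. Leave it alone. Point: centre of its mouth
Not all that is in view belongs to the job. What is shaped like the part that bears tin_pistachio_mid but blue, purple or yellow is not meant.

How it is judged:
On the way, in this order (a step that is already met when the one before it is completed fails the run):
1. the pistachio tin stands on the plate, let go (x of tin_pistachio_mid in the frame of plate_mid between -0.025 and 0.025 m and y of tin_pistachio_mid in the frame of plate_mid between -0.03 and 0.03 m and z of tin_pistachio_mid in the frame of plate_mid between 0.015 and 0.026 m and angle between the x axis of tin_pistachio_mid and the x axis of plate_mid, either way round below 0.2 rad and angle between tin_pistachio_mid's own z axis and vertical below 0.1 rad and contact force between the fingers and tin_pistachio below 0.1 N), for 0.2 s.
2. the dial is pulled up clear of its collar (value of joint dial_lift above 0.011 m), for 0.1 s.
3. the pointer faces the green magnet with the dial still pulled up (value of joint dial_lift above 0.008 m and y of mag_green_top in the frame of dial_grip between -0.012 and 0.012 m and x of mag_green_top in the frame of dial_grip above 0.03 m), for 0.1 s.
At the end, for the whole second after the job is handed in: Tin upright (0.1 rad) on the plate, centre within 25 mm of the plate centre lengthways and 30 mm across, aligned within 0.2 rad; dial within 3 mm of fully home, its pointer line passing within 7.5 mm of the green magnet centre; tin at rest (x of tin_pistachio_mid in the frame of plate_mid between -0.025 and 0.025 m and y of tin_pistachio_mid in the frame of plate_mid between -0.03 and 0.03 m and z of tin_pistachio_mid in the frame of plate_mid between 0.015 and 0.026 m and angle between the x axis of tin_pistachio_mid and the x axis of plate_mid, either way round below 0.2 rad and angle between tin_pistachio_mid's own z axis and vertical below 0.1 rad and value of joint dial_lift below 0.003 m and y of mag_green_top in the frame of dial_grip between -0.0075 and 0.0075 m and x of mag_green_top in the frame of dial_grip above 0.03 m and linear speed of tin_pistachio below 0.02 m/s); the robot touches nothing.
It fails at once if the dark red tin, the bottle or the mug is pushed more than 30 mm (distance of any of tin_walnut_mid, syrup, mug_rim from where it was at the start of the episode above 0.03 m).
It fails at once if the tin is tipped more than 0.5 rad (angle between tin_pistachio_mid's own z axis and vertical above 0.5 rad).
It fails at once if the tin is dropped or slammed on the warmer (over 0.5 m/s within 40 mm of the plate) (horizontal distance between tin_pistachio_mid and plate_mid below 0.12 m and z of tin_pistachio_mid in the frame of plate_mid below 0.061 m and linear speed of tin_pistachio above 0.5 m/s).
It also fails if it takes over 51 s, if anything falls off the work surface, if the arm or the gripper's body presses on something with over 40 N, if the wrist force passes 120 N, or if a joint passes its speed limit or range.

## Working session

There is one attempt and no reset: what is moved stays moved. The work goes in short steps, Python scripts to look and compute and a tool call to move; the robot and the scene stay as the last step left them, time stands still between calls to the robot, and variables do not carry over. Pictures are saved under pics/ and viewed, and the job is handed in when it is done.

Besides the shell and the picture viewer there is one more tool, called after "Request:" as name(argument=value, ...) on one line, values as JSON. play_rows: Moves the arm, as the interface text tells. Its arguments: {"type":"object","properties":{"plan":{"type":"array"}},"required":["plan"]}

```bash
mkdir -p pics; ls; python3 - <<'E'
from rig import r
import cv2,numpy as np
print(r.state())
for n in("side","top","wrist"):
    p=r.camera_params(n);print(n,p)
    im,d=r.capture(n);cv2.imwrite(f"pics/{n}0.png",im[:,:,::-1]);np.savez(f"pics/{n}0.npz",im=im,d=d,K=p["intrinsics"],k1=p["k1"],T=p["T"])
E
```

```text
pics
{'time': 0.0, 'joint_pos': array([ 1.17108064e+00,  2.64775018e-01,  1.60536642e+00,  5.26597628e-05,
        1.27368579e+00, -3.69133121e-02]), 'dq': array([ 0.0021081 , -0.00041748,  0.00028815,  0.00057748,  0.00036922,
        0.00046859]), 'effort': array([ 7.59643876e-05, -5.15105617e+01, -3.67312074e+01,  2.71631834e-04,
        1.29949237e-02, -2.22421484e-06]), 'ee_pos': array([0.2392873 , 0.6304433 , 0.25195132]), 'tool_rot': array([ 3.08216517,  1.56856119, -1.99304166]), 'contact_force': array([ 0.60109197,  0.0175982 , -0.37823501]), 'torque': array([-0.02977681, -0.06779929, -0.00201297]), 'width': 0.08542747741444248}
side {'intrinsics': array([[468.71210168,   0.        , 256.08736841],
       [  0.        , 468.71210168, 185.37022621],
       [  0.        ,   0.        ,   1.        ]]), 'k1': -0.11598702035352546, 'T': array([[ 0.89233613, -0.31268112,  0.32552534, -0.10056343],
       [-0.45133744, -0.62696647,  0.63498627, -1.02606342],
       [ 0.00554526, -0.71354296, -0.70058953,  1.30321926],
       [ 0.        ,  0.        ,  0.        ,  1.        ]])}

[... 303 characters left out ...]
99630666e-01,  2.71349241e-02, -1.49241920e-03,
         8.39034182e-02],
       [-7.34352814e-04, -8.18683172e-02, -9.96642885e-01,
         1.28780017e+00],
       [ 0.00000000e+00,  0.00000000e+00,  0.00000000e+00,
         1.00000000e+00]])}
wrist {'intrinsics': array([[304.07387258,   0.        , 260.25927611],
       [  0.        , 304.07387258, 187.14820122],
       [  0.        ,   0.        ,   1.        ]]), 'k1': -0.07379432603392971, 'T': array([[ 0.35506936,  0.89150575,  0.2813241 ,  0.16767246],
       [ 0.93483886, -0.33814906, -0.1083121 ,  0.65841817],
       [-0.00143137,  0.30145101, -0.95348059,  0.37252793],
       [ 0.        ,  0.        ,  0.        ,  1.        ]])}
```

View pics/side0.png

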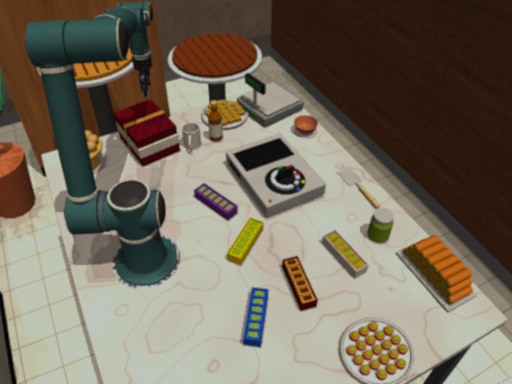

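View pics/top0.png

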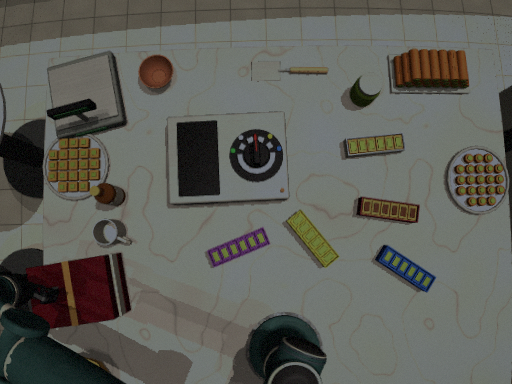

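View pics/wrist0.png

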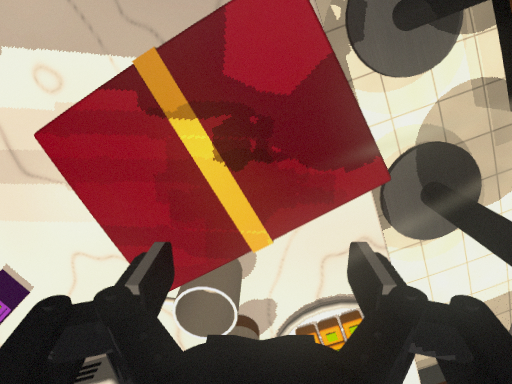

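The top picture shows the white tin at (374,145), the dark red one at (387,208), the warmer around (227,158) with the plate at (198,158) and the dial at (256,152). The blue, purple and yellow ones are decoys. Next I measure.

```bash
cat > h.py <<'E'
import numpy as np,cv2
def load(n):
    z=np.load(f"pics/{n}.npz");return z["im"],z["d"],z["K"],float(z["k1"]),z["T"]
def cloud(d,K,k1,T):
    h,w=d.shape;u,v=np.meshgrid(np.arange(w,dtype=float),np.arange(h,dtype=float))
    p=cv2.undistortPoints(np.stack([u.ravel(),v.ravel()],1)[:,None],K,np.array([k1,0,0,0]))[:,0].reshape(h,w,2)
    P=np.dstack([p[...,0]*d,p[...,1]*d,d])
    return P@T[:3,:3].T+T[:3,3]
E
python3 - <<'E'
from h import *
for n in("top0","side0"):
    im,d,K,k1,T=load(n);X=cloud(d,K,k1,T);z=X[...,2];ok=d>0
    rgb=im.astype(int)
    # table noise
    print(n,"table z",np.median(z[(abs(z)<.02)&ok]))
    def rect(m,name):
        m=m.astype(np.uint8);nn,lab,st,_=cv2.connectedComponentsWithStats(m)
        k=1+np.argmax(st[1:,4]);p=X[lab==k];r=cv2.minAreaRect(p[:,:2].astype(np.float32))
        print(name,r,st[k,4],np.median(p[:,2]), p[:,:2].mean(0))
    R=(slice(100,220),slice(150,300)) if n=="top0" else (slice(130,215),slice(220,330))
    M=np.zeros(d.shape,bool);M[R]=1
    rect(M&(z>.055)&ok,"warmer")
    rect(M&(z>.06)&(z<.085)&ok&(rgb.max(2)<45),"plate")
    M=np.zeros(d.shape,bool);M[(slice(120,170),slice(335,415)) if n=="top0" else (slice(225,285),slice(315,375))]=1
    rect(M&(z>.03)&(z<.06)&ok,"white tin")
    M=np.zeros(d.shape,bool);M[(slice(185,230),slice(345,430)) if n=="top0" else (slice(250,315),slice(275,325))]=1
    rect(M&(z>.03)&(z<.06)&ok,"red tin")
    x0,y0,w,h=(215,110,80,95) if n=="top0" else (255,155,65,50)
    cv2.imwrite(f"pics/{n}_dial.png",cv2.resize(im[y0:y0+h,x0:x0+w,::-1],None,fx=8,fy=6 if n=="top0" else 8,interpolation=cv2.INTER_CUBIC))
E
```

```text
top0 table z 0.0006371861669007828
warmer ((0.5798441171646118, 0.1542763113975525), (0.2644990086555481, 0.35038962960243225), 0.9057173132896423) 10503 0.07219571304541228 [0.57698376 0.1533807 ]
plate ((0.5792660117149353, 0.23924294114112854), (0.21823514997959137, 0.11865611374378204), 1.184670090675354) 2971 0.07459074121392018 [0.57778621 0.23858412]
white tin ((0.6152083873748779, -0.2940445840358734), (0.056662555783987045, 0.18266859650611877), 4.501742362976074) 1035 0.03991192837013102 [ 0.61448353 -0.29213071]
red tin ((0.4160510003566742, -0.3262428939342499), (0.18259824812412262, 0.055555179715156555), 80.16527557373047) 1045 0.03986703108499601 [ 0.41511851 -0.3263745 ]
side0 table z 0.000978632635072918
warmer ((0.5812759399414062, 0.15108603239059448), (0.2636733949184418, 0.36100393533706665), 1.4670177698135376) 4186 0.072487651163467 [0.57192157 0.13174392]
plate ((0.5792116522789001, 0.2374514788389206), (0.21267782151699066, 0.11982513964176178), 0.31443458795547485) 924 0.07500435082769219 [0.57616408 0.23565986]
white tin ((0.6143233180046082, -0.2936619818210602), (0.06045360863208771, 0.18555547297000885), 6.28349494934082) 777 0.04018412653892378 [ 0.61402642 -0.29867638]
red tin ((0.414287269115448, -0.32758045196533203), (0.18450483679771423, 0.05831286311149597), 80.58712005615234) 870 0.03992387148728094 [ 0.4127782  -0.33144533]
```

View pics/top0_dial.png

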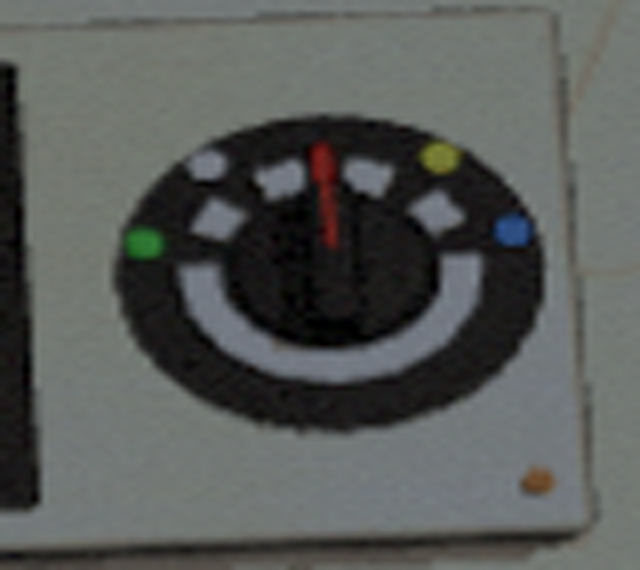

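Green is the leftmost magnet, so the dial goes to +1.326 rad. I'll locate the dial and magnets precisely and work out the moves.

```bash
cat >> h.py <<'E'
from scipy.spatial.transform import Rotation as Ro
def down(jaw):  # tool x down, tool z (jaw) at world angle jaw
    x=np.array([0,0,-1.]);z=np.array([np.cos(jaw),np.sin(jaw),0]);return np.stack([x,np.cross(z,x),z],1)
def rel(s,p,jaw):
    R=Ro.from_euler("xyz",s["tool_rot"]).as_matrix()
    t=R.T@(np.array(p)-s["ee_pos"]); w=Ro.from_matrix(R.T@down(jaw)).as_rotvec()
    return np.r_[t,w]
def jawof(s):
    R=Ro.from_euler("xyz",s["tool_rot"]).as_matrix();return R
E
python3 - <<'E'
from h import *
from rig import r
s=r.state();R=jawof(s);print(R.round(3));ja=np.arctan2(R[1,2],R[0,2]);print("jaw",ja,"q1",s["joint_pos"][0])
im,d,K,k1,T=load("top0");X=cloud(d,K,k1,T);hsv=cv2.cvtColor(im,cv2.COLOR_RGB2HSV)
M=np.zeros(d.shape,bool);M[125:185,225:290]=1
def c(name,m):
    m=m&M&(d>0);print(name,m.sum(),np.median(X[m],0),X[m].mean(0));return X[m].mean(0)
h,S,V=hsv[...,0],hsv[...,1],hsv[...,2]
g=c("green",(h>45)&(h<80)&(S>120)&(V>60))
y=c("yellow",(h>22)&(h<35)&(S>120)&(V>60))
b=c("blue",(h>95)&(h<130)&(S>120)&(V>60))
rd=c("red",((h<8)|(h>172))&(S>120)&(V>60))
grip=c("grip",(X[...,2]>.12))
top=M&(X[...,2]>.12)
print(cv2.minAreaRect(X[top][:,:2].astype(np.float32)))
for th in (0.018,):
    a=np.array([.5793,.2388])+.17*np.array([np.sin(th),-np.cos(th)]);print("axis",a)
    for m in(g,y,b):
        v=m[:2]-a;print(np.hypot(*v),np.arctan2(v[1],v[0])-th)
# bottle, mug
for n,(us,vs) in dict(bottle=((90,130),(175,212)),mug=((90,135),(212,250))).items():
    Y=X[vs[0]:vs[1],us[0]:us[1]].reshape(-1,3);Y=Y[Y[:,2]>.05];print(n,Y.mean(0),Y.max(0))
for name,p,jaw in(("above",[.615,-.294,.2],.0785),):
  for j in (jaw,jaw+np.pi,jaw-np.pi): print(name,rel(s,p,j).round(4))
E
```

```text
[[-0.001 -0.935  0.355]
 [-0.002  0.355  0.935]
 [-1.     0.    -0.002]]
jaw 1.2080006498882507 q1 1.1711161241012549
green 19 [0.59804695 0.13801554 0.07580233] [0.59827049 0.13693147 0.07502202]
yellow 18 [0.63773498 0.02692686 0.07526017] [0.63752468 0.02759479 0.07506128]
blue 19 [0.60090883 0.00185512 0.07560753] [0.60119773 0.00243101 0.07554988]
red 33 [0.61470442 0.07038129 0.12843819] [0.6175434  0.07037079 0.10680206]
grip 154 [0.58034491 0.06949629 0.13144371] [0.5811444  0.06954757 0.13137252]
((0.48892873525619507, 0.0721573531627655), (0.01920478418469429, 0.2515468895435333), 89.02276611328125)
axis [0.58235983 0.06882754]
0.06993779402906895 1.3232895497084807
0.06887161801148915 -0.6598645972712827
0.06901713462020118 -1.312343198698741
bottle [0.47595676 0.48672998 0.14352436] [0.50794008 0.52735888 1.28780017]
mug [0.36788654 0.49844818 0.09631546] [0.40738218 0.54914487 1.28780017]
above [ 5.3500e-02 -6.7930e-01 -7.3100e-01  1.1295e+00 -1.6000e-03  9.0000e-04]
above [ 5.3500e-02 -6.7930e-01 -7.3100e-01 -2.0121e+00 -1.0000e-03 -1.8000e-03]
above [ 5.3500e-02 -6.7930e-01 -7.3100e-01 -2.0121e+00 -1.0000e-03 -1.8000e-03]
```

Request:
play_rows(plan=[[0, -0.008, -0.009, 0.04, 0, 0, -1], [0, -0.025, -0.027, 0.12, 0, 0, -1], [0, -0.05, -0.054, 0.22, 0, 0, -1], [0, -0.077, -0.083, 0.33, 0, 0, -1], [0, -0.104, -0.112, 0.44, 0, 0, -1], [0, -0.131, -0.141, 0.55, 0, 0, -1], [0, -0.158, -0.17, 0.66, 0, 0, -1], [0, -0.185, -0.2, 0.77, 0, 0, -1]])

```text
time: 0.82
ee_pos: [0.3417, 0.3766, 0.253]
tool_rot: [-2.241, 1.571, -1.808]
contact_force: [1.2, 0.3, 0.0]
width: 0.0858
```

```bash
cat > g.py <<'E'
import sys
from h import *
from rig import r
s=r.state();a=[float(v) for v in sys.argv[1:]]
print(rel(s,a[:3],a[3]).round(4),"t",round(s["time"],2),"p",s["ee_pos"].round(4),"q",s["joint_pos"].round(2),"F",s["contact_force"].round(1),"w",round(s["width"],4))
E
python3 g.py .615 -.294 .2 .0785
```

```text
[ 5.310e-02 -7.234e-01 -3.340e-02  3.547e-01 -1.000e-04  2.000e-04] t 0.82 p [0.3417 0.3766 0.253 ] q [ 0.79 -0.05  1.95 -0.    1.24  0.35] F [1.2 0.3 0. ] w 0.0858
```

Request:
play_rows(plan=[[0, -0.035, -0.002, 0.07, 0, 0, -1], [0, -0.07, -0.003, 0.14, 0, 0, -1], [0, -0.11, -0.005, 0.21, 0, 0, -1], [0, -0.15, -0.007, 0.28, 0, 0, -1], [0, -0.19, -0.009, 0.33, 0, 0, -1], [0, -0.23, -0.011, 0.355, 0, 0, -1], [0, -0.27, -0.013, 0.355, 0, 0, -1], [0, -0.31, -0.014, 0.355, 0, 0, -1]])

```text
time: 1.48
ee_pos: [0.4603, 0.0898, 0.2533]
tool_rot: [0.277, 1.571, 0.36]
contact_force: [-0.1, 0.0, 0.7]
width: 0.0855
```

```bash
python3 g.py .615 -.294 .15 .0785
```

```text
[ 1.033e-01 -3.953e-01  1.224e-01  4.400e-03  2.000e-04 -1.000e-04] t 1.48 p [0.4603 0.0898 0.2533] q [ 0.14 -0.13  2.03  0.    1.25  0.06] F [-0.1  0.   0.7] w 0.0855
```

Request:
play_rows(plan=[[0, -0.035, 0.011, 0, 0, 0, -1], [0.005, -0.073, 0.022, 0, 0, 0, -1], [0.015, -0.11, 0.034, 0, 0, 0, -1], [0.025, -0.147, 0.045, 0, 0, 0, -1], [0.035, -0.184, 0.057, 0, 0, 0, -1], [0.045, -0.221, 0.068, 0, 0, 0, -1], [0.06, -0.257, 0.08, 0, 0, 0, -1], [0.07, -0.29, 0.09, 0, 0, 0, -1]])

```text
time: 2.15
ee_pos: [0.574, -0.1919, 0.1817]
tool_rot: [2.767, 1.57, 2.849]
contact_force: [0.4, 1.1, -0.2]
width: 0.0853
```

```bash
python3 g.py .615 -.294 .15 .0785
```

```text
[ 0.0317 -0.1051  0.0325  0.0037 -0.001  -0.0004] t 2.15 p [ 0.574  -0.1919  0.1817] q [-0.36  0.19  1.83 -0.    1.12 -0.45] F [ 0.4  1.1 -0.2] w 0.0853
```

Request:
play_rows(plan=[[0.005, -0.03, 0.009, 0, 0, 0, -1], [0.01, -0.055, 0.017, 0, 0, 0, -1], [0.018, -0.075, 0.023, 0, 0, 0, -1], [0.024, -0.09, 0.028, 0, 0, 0, -1], [0.028, -0.1, 0.031, 0.003, 0, 0, -1], [0.03, -0.105, 0.0325, 0.003, 0, 0, -1], [0.03, -0.105, 0.0325, 0.003, 0, 0, -1], [0.03, -0.105, 0.0325, 0.003, 0, 0, -1]])

```text
time: 2.82
ee_pos: [0.6149, -0.2911, 0.1531]
tool_rot: [2.231, 1.57, 2.311]
contact_force: [-0.7, 0.2, 0.6]
width: 0.0853
```

```bash
python3 g.py .615 -.294 .03 .0785; python3 - <<'E'
from rig import r
import cv2
im,d=r.capture("wrist");cv2.imwrite("pics/w1.png",im[:,:,::-1])
E
```

```text
[ 0.1231 -0.003  -0.      0.0016 -0.0006 -0.0007] t 2.82 p [ 0.6149 -0.2911  0.1531] q [-0.48  0.35  1.69  0.    1.11 -0.56] F [-0.7  0.2  0.6] w 0.0853
```

View pics/w1.png

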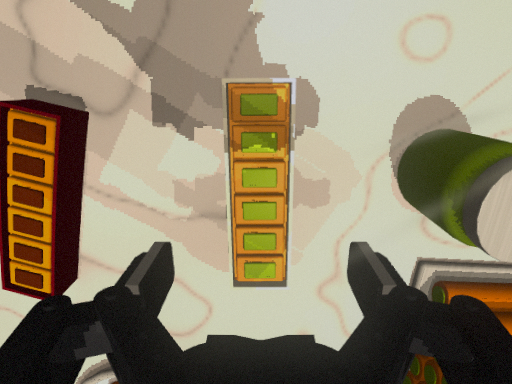

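The wrist picture shows the white tin at (260,180), centred between the fingers and aligned with them. I'll go down.

Request:
play_rows(plan=[[0.015, -0.001, 0, 0, 0, 0, -1], [0.04, -0.003, 0, 0, 0, 0, -1], [0.067, -0.003, 0, 0, 0, 0, -1], [0.09, -0.003, 0, 0, 0, 0, -1], [0.107, -0.003, 0, 0, 0, 0, -1], [0.117, -0.003, 0, 0, 0, 0, -1], [0.122, -0.003, 0, 0, 0, 0, -1], [0.122, -0.003, 0, 0, 0, 0, -1]])

```text
time: 3.53
ee_pos: [0.6146, -0.2938, 0.0299]
tool_rot: [2.563, 1.568, 2.643]
contact_force: [0.2, 0.6, -0.1]
width: 0.0854
```

Request:
play_rows(plan=[[0, 0, 0, 0, 0, 0, -1], [0, 0, 0, 0, 0, 0, 1], [0, 0, 0, 0, 0, 0, 1], [0, 0, 0, 0, 0, 0, 1], [0, 0, 0, 0, 0, 0, 1], [0, 0, 0, 0, 0, 0, 1], [0, 0, 0, 0, 0, 0, 1], [0, 0, 0, 0, 0, 0, 1]])

```text
time: 4.2
ee_pos: [0.6162, -0.2954, 0.0331]
tool_rot: [-0.713, 1.569, -0.633]
contact_force: [-0.8, -0.0, 6.5]
width: 0.0529
```

```bash
python3 g.py .615 -.294 .03 .0785
```

```text
[ 0.0031  0.0015 -0.0011  0.0016  0.0016  0.0014] t 4.2 p [ 0.6162 -0.2954  0.0331] q [-0.48  0.48  1.75 -0.    0.91 -0.56] F [-0.8 -0.   6.5] w 0.0529
```

Request:
play_rows(plan=[[-0.005, 0, 0, 0, 0, 0, 1], [-0.015, 0, 0, 0, 0, 0, 1], [-0.03, 0, 0, 0, 0, 0, 1], [-0.05, 0, 0, 0, 0, 0, 1], [-0.075, 0, 0, 0, 0, 0, 1], [-0.1, 0, 0, 0, 0, 0, 1], [-0.125, 0, 0, 0, 0, 0, 1], [-0.14, 0, 0, 0, 0, 0, 1]])

```text
time: 4.87
ee_pos: [0.6167, -0.2953, 0.1759]
tool_rot: [-0.544, 1.566, -0.464]
contact_force: [-0.4, -1.3, -4.0]
width: 0.053
```

```bash
python3 g.py .579 .239 .22 -1.553; python3 - <<'E'
from rig import r
import cv2
im,d=r.capture("wrist");cv2.imwrite("pics/w2.png",im[:,:,::-1])
E
```

```text
[-4.540e-02  5.355e-01  5.400e-03  1.633e+00  5.100e-03 -1.400e-03] t 4.87 p [ 0.6167 -0.2953  0.1759] q [-0.48  0.33  1.66  0.    1.14 -0.56] F [-0.4 -1.3 -4. ] w 0.053
```

View pics/w2.png

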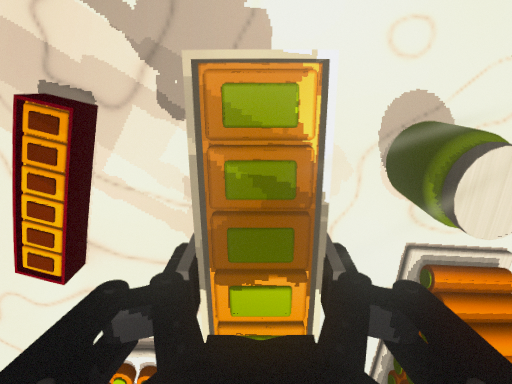

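The white tin is held securely, filling columns 185–335 between the fingers, with the red tin untouched at left. I'll carry it over to the plate.

Request:
play_rows(plan=[[-0.01, 0.008, 0, 0.02, 0, 0, 1], [-0.02, 0.022, 0, 0.06, 0, 0, 1], [-0.03, 0.042, 0, 0.12, 0, 0, 1], [-0.04, 0.068, 0, 0.2, 0, 0, 1], [-0.047, 0.098, 0, 0.29, 0, 0, 1], [-0.05, 0.128, 0.001, 0.38, 0, 0, 1], [-0.05, 0.158, 0.001, 0.47, 0, 0, 1], [-0.05, 0.188, 0.001, 0.56, 0, 0, 1]])

```text
time: 5.58
ee_pos: [0.6009, -0.1059, 0.2216]
tool_rot: [0.815, 1.57, 0.33]
contact_force: [-0.2, 0.1, -4.8]
width: 0.0531
```

```bash
python3 g.py .579 .239 .22 -1.553
```

```text
[ 1.6000e-03  2.9490e-01 -1.8010e-01  1.0682e+00  1.0000e-04 -4.0000e-04] t 5.58 p [ 0.6009 -0.1059  0.2216] q [-0.22  0.16  1.78  0.    1.19  0.27] F [-0.2  0.1 -4.8] w 0.0531
```

Request:
play_rows(plan=[[0, 0.025, -0.015, 0.09, 0, 0, 1], [0, 0.051, -0.031, 0.18, 0, 0, 1], [0, 0.077, -0.047, 0.27, 0, 0, 1], [0, 0.102, -0.062, 0.36, 0, 0, 1], [0, 0.128, -0.078, 0.45, 0, 0, 1], [0, 0.154, -0.094, 0.54, 0, 0, 1], [0, 0.179, -0.11, 0.63, 0, 0, 1], [0, 0.2, -0.122, 0.72, 0, 0, 1]])

```text
time: 6.25
ee_pos: [0.5844, 0.1286, 0.221]
tool_rot: [-2.506, 1.57, 2.574]
contact_force: [-0.1, 0.4, -3.8]
width: 0.0531
```

```bash
python3 g.py .579 .239 .2 -1.553
```

```text
[ 0.0211  0.0346 -0.105   0.3492 -0.0008  0.0008] t 6.25 p [0.5844 0.1286 0.221 ] q [0.17 0.14 1.81 0.   1.19 1.38] F [-0.1  0.4 -3.8] w 0.0531
```

Request:
play_rows(plan=[[0, 0.009, -0.028, 0.09, 0, 0, 1], [0, 0.017, -0.052, 0.17, 0, 0, 1], [0.004, 0.024, -0.072, 0.24, 0, 0, 1], [0.01, 0.029, -0.088, 0.29, 0, 0, 1], [0.015, 0.033, -0.099, 0.33, 0, 0, 1], [0.019, 0.0345, -0.104, 0.345, 0, 0, 1], [0.021, 0.0345, -0.105, 0.349, 0, 0, 1], [0.021, 0.0345, -0.105, 0.349, 0, 0, 1]])

```text
time: 6.92
ee_pos: [0.5788, 0.2365, 0.1993]
tool_rot: [-1.074, 1.569, -2.622]
contact_force: [0.5, -0.9, -4.4]
width: 0.0532
```

```bash
python3 g.py .579 .239 .112 -1.553;  python3 - <<'E'
from rig import r
from h import *
for n in("top","side"):
    p=r.camera_params(n);im,d=r.capture(n)
    np.savez(f"pics/{n}1.npz",im=im,d=d,K=p["intrinsics"],k1=p["k1"],T=p["T"])
    cv2.imwrite(f"pics/{n}1.png",im[:,:,::-1])
E
```

```text
[ 0.0873  0.0004 -0.0026  0.0052  0.001   0.0018] t 6.92 p [0.5788 0.2365 0.1993] q [ 0.35  0.21  1.77 -0.    1.16  1.9 ] F [ 0.5 -0.9 -4.4] w 0.0532
```

View pics/side1.png

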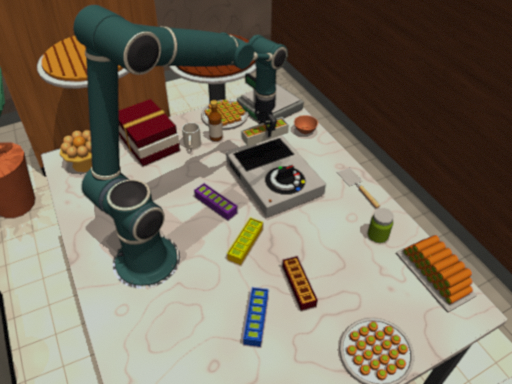

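View pics/top1.png

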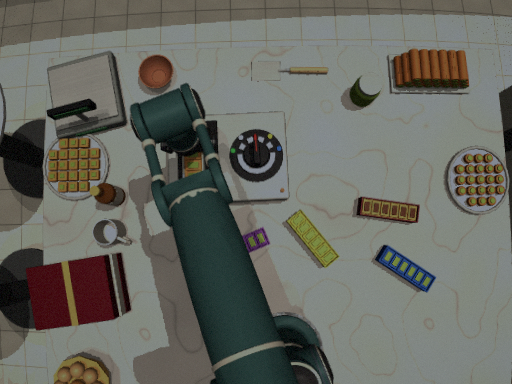

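The tin hangs lengthways above the plate (side picture (265,130), top picture (190,162)). I'll lower it slowly.

Request:
play_rows(plan=[[0.008, 0, -0.001, 0.002, 0, 0, 1], [0.02, 0, -0.002, 0.004, 0, 0, 1], [0.035, 0, -0.0025, 0.005, 0, 0, 1], [0.05, 0, -0.0025, 0.005, 0, 0, 1], [0.064, 0, -0.0025, 0.005, 0, 0, 1], [0.075, 0, -0.0025, 0.005, 0, 0, 1], [0.082, 0, -0.0025, 0.005, 0, 0, 1], [0.085, 0, -0.0025, 0.005, 0, 0, 1]])

```text
time: 7.68
ee_pos: [0.5786, 0.2388, 0.1132]
tool_rot: [-1.228, 1.568, -2.782]
contact_force: [-0.1, 0.1, -4.2]
width: 0.0528
```

```bash
python3 g.py .579 .239 .107 -1.553
```

```text
[ 0.0062  0.0004 -0.0002 -0.0012  0.001   0.0028] t 7.68 p [0.5786 0.2388 0.1132] q [ 0.35  0.29  1.84 -0.    1.01  1.91] F [-0.1  0.1 -4.2] w 0.0528
```

Request:
play_rows(plan=[[0.001, 0, 0, 0, 0, 0, 1], [0.002, 0, 0, 0, 0, 0, 1], [0.003, 0, 0, 0, 0, 0, 1], [0.004, 0, 0, 0, 0, 0, 1], [0.005, 0, 0, 0, 0, 0, 1], [0.006, 0, 0, 0, 0, 0, 1], [0.0065, 0, 0, 0, 0, 0, 1], [0.0065, 0, 0, 0, 0, 0, 1]])

```text
time: 8.35
ee_pos: [0.5795, 0.2393, 0.1087]
tool_rot: [-1.162, 1.571, -2.716]
contact_force: [0.9, -0.6, -3.5]
width: 0.0528
```

Request:
play_rows(plan=[[0.0005, 0, 0, 0, 0, 0, 1], [0.001, 0, 0, 0, 0, 0, 1], [0.0015, 0, 0, 0, 0, 0, 1], [0.002, 0, 0, 0, 0, 0, 1], [0.0025, 0, 0, 0, 0, 0, 1], [0.003, 0, 0, 0, 0, 0, 1], [0.003, 0, 0, 0, 0, 0, 1], [0.003, 0, 0, 0, 0, 0, 1]])

```text
time: 9.02
ee_pos: [0.5796, 0.2394, 0.1071]
tool_rot: [1.223, 1.571, -0.331]
contact_force: [-4.3, -1.4, 5.6]
width: 0.0531
```

Contact: the vertical force went from -3.5 to +5.6 N, so the tin is on the plate. Opening the fingers.

Request:
play_rows(plan=[[-0.001, 0, 0, 0, 0, 0, 1], [-0.001, 0, 0, 0, 0, 0, 0.3], [-0.001, 0, 0, 0, 0, 0, 0], [-0.001, 0, 0, 0, 0, 0, -1], [-0.001, 0, 0, 0, 0, 0, -1], [-0.001, 0, 0, 0, 0, 0, -1], [-0.001, 0, 0, 0, 0, 0, -1], [-0.001, 0, 0, 0, 0, 0, -1]])

```text
time: 9.68
ee_pos: [0.5798, 0.2395, 0.1069]
tool_rot: [1.923, 1.57, 0.369]
contact_force: [-0.7, 0.1, -0.1]
width: 0.0854
```

Request:
play_rows(plan=[[-0.005, 0, 0, 0, 0, 0, -1], [-0.015, 0, 0, 0, 0, 0, -1], [-0.03, 0, 0, 0, 0, 0, -1], [-0.05, 0, 0, 0, 0, 0, -1], [-0.07, 0, 0, 0, 0, 0, -1], [-0.085, 0, 0, 0, 0, 0, -1], [-0.093, 0, 0, 0, 0, 0, -1], [-0.095, 0, 0, 0, 0, 0, -1]])

```text
time: 10.35
ee_pos: [0.581, 0.2399, 0.2051]
tool_rot: [1.911, 1.566, 0.357]
contact_force: [-0.5, 1.0, 0.6]
width: 0.0852
```

```bash
python3 g.py .582 .069 .2 -1.553
```

```text
[ 0.0048 -0.0019  0.1709 -0.001  -0.0017 -0.0048] t 10.35 p [0.581  0.2399 0.2051] q [0.35 0.21 1.76 0.   1.17 1.91] F [-0.5  1.   0.6] w 0.0852
```

Request:
play_rows(plan=[[0, 0, 0.01, 0, 0, 0, -1], [0, 0, 0.03, 0, 0, 0, -1], [0, 0, 0.06, 0, 0, 0, -1], [0, -0.001, 0.092, 0, 0, 0, -1], [0, -0.001, 0.122, 0, 0, 0, -1], [0.002, -0.002, 0.148, 0, -0.001, -0.003, -1], [0.004, -0.002, 0.164, 0, -0.001, -0.003, -1], [0.004, -0.002, 0.171, 0, -0.001, -0.003, -1]])

```text
time: 11.02
ee_pos: [0.5789, 0.0653, 0.1956]
tool_rot: [-1.262, 1.564, -2.819]
contact_force: [0.3, 0.9, -0.2]
width: 0.0858
```

```bash
python3 - <<'E'
from rig import r
from h import *
for n in("top","side","wrist"):
    p=r.camera_params(n);im,d=r.capture(n)
    np.savez(f"pics/{n}2.npz",im=im,d=d,K=p["intrinsics"],k1=p["k1"],T=p["T"])
    cv2.imwrite(f"pics/{n}2.png",im[:,:,::-1])
    X=cloud(d,p["intrinsics"],p["k1"],p["T"])
    z=X[...,2];m=(z>.1)&(z<.125)&(abs(X[...,0]-.58)<.14)&(abs(X[...,1]-.24)<.05)&(d>0)
    if m.sum()>50: print(n,m.sum(),cv2.minAreaRect(X[m][:,:2].astype(np.float32)),np.median(z[m]))
    m=(z>.122)&(z<.14)&(abs(X[...,0]-.58)<.05)&(abs(X[...,1]-.07)<.03)&(d>0)
    if m.sum()>20: print(n,"grip",m.sum(),cv2.minAreaRect(X[m][:,:2].astype(np.float32)),np.median(z[m]),X[m].mean(0))
E
python3 g.py .582 .069 .12 -1.553
```

```text
top 1260 ((0.5813982486724854, 0.23992180824279785), (0.18214012682437897, 0.0550164133310318), 1.1851780414581299) 0.1139434636113702
top grip 60 ((0.5620887279510498, 0.06991340965032578), (0.016593214124441147, 0.02556062676012516), 88.46524047851562) 0.13087122663746575 [0.56171733 0.06939901 0.13141188]
side 443 ((0.5757437348365784, 0.23507650196552277), (0.1707019805908203, 0.06745944172143936), 1.6541630029678345) 0.11335036076783078
side grip 76 ((0.5835208296775818, 0.06294572353363037), (0.0666075125336647, 0.02532339282333851), 7.013041973114014) 0.13098229377216308 [0.5810572  0.06431834 0.13027372]
wrist 15371 ((0.5814998149871826, 0.23942990601062775), (0.18073993921279907, 0.05641927570104599), 0.8173530101776123) 0.11311924891018846
wrist grip 2499 ((0.5829887986183167, 0.06995580345392227), (0.06473605334758759, 0.017980119213461876), 2.0737950801849365) 0.1307125940390602 [0.58563411 0.06996733 0.1305224 ]
[ 0.0768  0.0025 -0.0011 -0.0024  0.0007  0.0047] t 11.17 p [0.5799 0.0679 0.1969] q [ 0.07  0.14  1.86 -0.    1.15  1.63] F [0.  0.7 0.2] w 0.0852
```

View pics/wrist2.png

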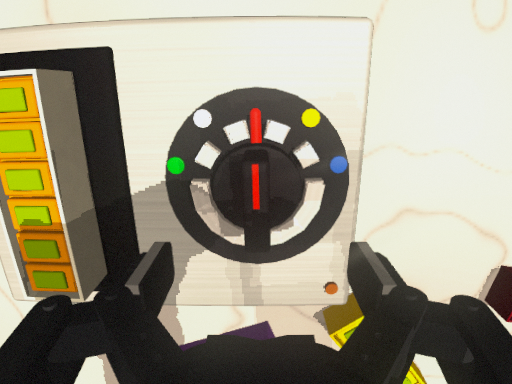

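View pics/side2.png

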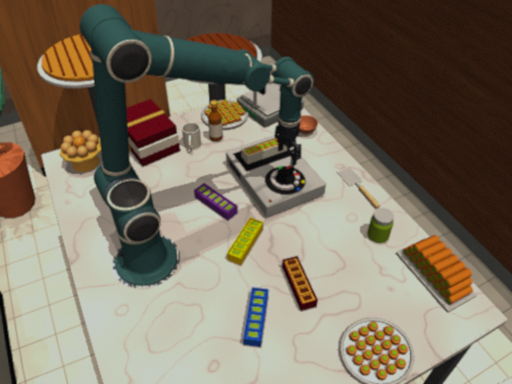

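The tin sits on the plate: centre (0.581, 0.240), yaw 0.02. The wrist picture shows the dial at (256,185), pointer up at (256,120) and green at (176,165). I'll descend onto the bar.

Request:
play_rows(plan=[[0.008, 0.001, 0, 0, 0, 0.002, -1], [0.02, 0.002, -0.001, -0.001, 0, 0.004, -1], [0.036, 0.0025, -0.0012, -0.002, 0, 0.004, -1], [0.05, 0.0025, -0.0012, -0.002, 0, 0.004, -1], [0.062, 0.0025, -0.0012, -0.002, 0, 0.004, -1], [0.071, 0.0025, -0.0012, -0.002, 0, 0.004, -1], [0.076, 0.0025, -0.0012, -0.002, 0, 0.004, -1], [0.077, 0.0025, -0.0012, -0.002, 0, 0.004, -1]])

```text
time: 11.83
ee_pos: [0.5817, 0.0699, 0.119]
tool_rot: [-0.953, 1.569, -2.504]
contact_force: [-0.5, -0.3, 0.5]
width: 0.0854
```

```bash
python3 g.py .5825 .0693 .119 -1.553
```

```text
[0.     0.0008 0.0006 0.0017 0.0011 0.0016] t 11.83 p [0.5817 0.0699 0.119 ] q [ 0.08  0.22  1.92 -0.    1.    1.63] F [-0.5 -0.3  0.5] w 0.0854
```

Request:
play_rows(plan=[[0, 0.0005, 0, 0, 0, 0, 0], [0, 0.0005, 0, 0, 0, 0, 1], [0, 0.0005, 0, 0, 0, 0, 1], [0, 0.0005, 0, 0, 0, 0, 1], [0, 0.0005, 0, 0, 0, 0, 1], [0, 0.0005, 0, 0, 0, 0, 1], [0, 0.0005, 0, 0, 0, 0, 1], [0, 0.0005, 0, 0, 0, 0, 1]])

```text
time: 12.5
ee_pos: [0.5836, 0.0696, 0.1215]
tool_rot: [1.225, 1.569, -0.327]
contact_force: [-0.4, 0.6, 2.7]
width: 0.0169
```

```bash
python3 g.py .5825 .0693 .119 -1.553
```

```text
[ 0.0025 -0.0011  0.0003  0.0009  0.0007 -0.0021] t 12.5 p [0.5836 0.0696 0.1215] q [ 0.08  0.22  1.92 -0.    1.    1.63] F [-0.4  0.6  2.7] w 0.0169
```

Request:
play_rows(plan=[[-0.002, 0, 0, 0, 0, 0, 1], [-0.005, 0, 0, 0, 0, 0, 1], [-0.008, 0, 0, 0, 0, 0, 1], [-0.011, 0, 0, 0, 0, 0, 1], [-0.014, 0, 0, 0, 0, 0, 1], [-0.016, 0, 0, 0, 0, 0, 1], [-0.017, 0, 0, 0, 0, 0, 1], [-0.017, 0, 0, 0, 0, 0, 1]])

```text
time: 13.17
ee_pos: [0.5834, 0.0696, 0.1383]
tool_rot: [1.111, 1.569, -0.441]
contact_force: [3.6, 1.2, -1.9]
width: 0.0171
```

```bash
python3 g.py .5825 .0693 .136 -.228; python3 - <<'E'
from rig import r
from h import *
for n in ("side","wrist"):
    im,d=r.capture(n);cv2.imwrite(f"pics/{n}3.png",cv2.resize(im[130:220,220:330,::-1],None,fx=6,fy=6) if n=="side" else im[:,:,::-1])
E
```

```text
[ 2.300e-03 -1.000e-03  3.000e-04 -1.324e+00  1.900e-03 -9.000e-04] t 13.17 p [0.5834 0.0696 0.1383] q [ 0.08  0.2   1.91 -0.    1.03  1.63] F [ 3.6  1.2 -1.9] w 0.0171
```

View pics/side3.png

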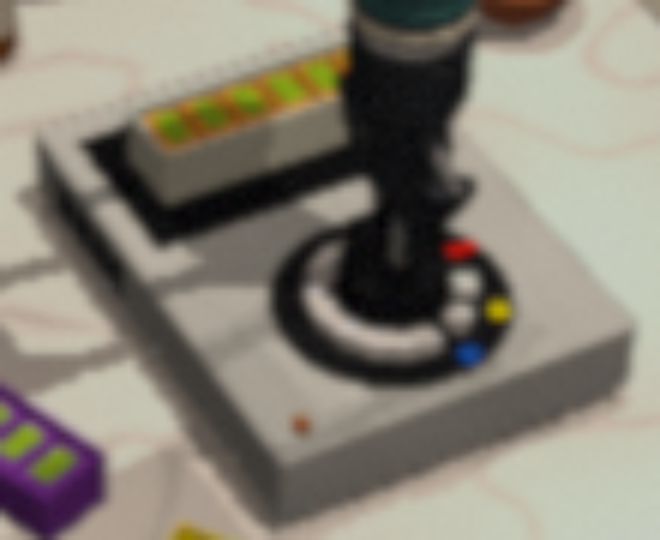

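View pics/wrist3.png

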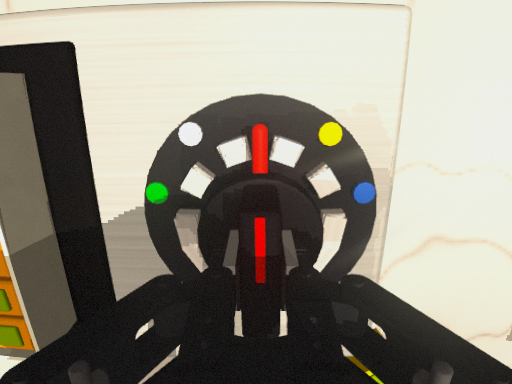

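The dial has come up with the gripper (about 17 mm) and the pointer, at (260,150), has lifted above the collar. Now the turn.

Request:
play_rows(plan=[[0, 0, 0, -0.03, 0, 0, 1], [0, 0, 0, -0.1, 0, 0, 1], [0, 0, 0, -0.19, 0, 0, 1], [0, 0, 0, -0.28, 0, 0, 1], [0, 0, 0, -0.37, 0, 0, 1], [0, 0, 0, -0.46, 0, 0, 1], [0, 0, 0, -0.55, 0, 0, 1], [0, 0, 0, -0.64, 0, 0, 1]])

```text
time: 13.93
ee_pos: [0.5832, 0.0704, 0.1383]
tool_rot: [1.522, 1.569, 0.614]
contact_force: [1.7, 4.4, -1.6]
width: 0.017
```

```bash
python3 g.py .5835 .0696 .138 -.228
```

```text
[ 3.000e-04 -2.000e-04  9.000e-04 -6.802e-01  5.000e-04 -1.200e-03] t 13.93 p [0.5832 0.0704 0.1383] q [0.08 0.2  1.91 0.   1.03 0.99] F [ 1.7  4.4 -1.6] w 0.017
```

Request:
play_rows(plan=[[0, 0, 0, -0.09, 0, 0, 1], [0, 0, 0, -0.19, 0, 0, 1], [0, 0, 0, -0.29, 0, 0, 1], [0, 0, 0, -0.39, 0, 0, 1], [0, 0, 0, -0.49, 0, 0, 1], [0, 0, 0, -0.58, 0, 0, 1], [0, 0, 0, -0.65, 0, 0, 1], [0, 0, 0, -0.68, 0, 0, 1]])

```text
time: 14.6
ee_pos: [0.5824, 0.071, 0.1383]
tool_rot: [2.16, 1.569, 1.931]
contact_force: [0.5, 5.6, -0.4]
width: 0.0172
```

```bash
python3 g.py .5835 .0696 .138 -.228; python3 - <<'E'
from rig import r
from h import *
for n in ("top","wrist"):
    p=r.camera_params(n);im,d=r.capture(n);cv2.imwrite(f"pics/{n}4.png",im[:,:,::-1])
    np.savez(f"pics/{n}4.npz",im=im,d=d,K=p["intrinsics"],k1=p["k1"],T=p["T"])
E
```

```text
[ 0.0003 -0.0011  0.0014 -0.0015 -0.001  -0.0014] t 14.6 p [0.5824 0.071  0.1383] q [0.08 0.2  1.91 0.   1.04 0.31] F [ 0.5  5.6 -0.4] w 0.0172
```

View pics/wrist4.png

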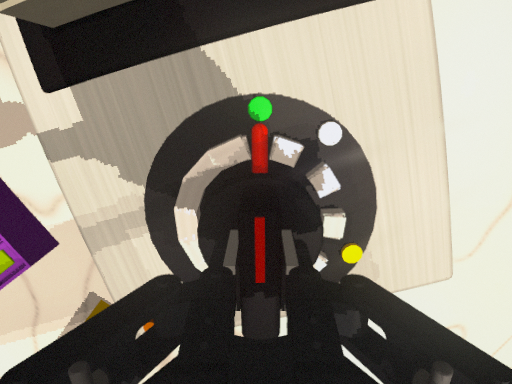

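The pointer (260,145) is in line with the green magnet (260,108). Pushing it home.

Request:
play_rows(plan=[[0.002, 0, 0, 0, 0, 0, 1], [0.004, 0, 0, 0, 0, 0, 1], [0.007, 0, 0, 0, 0, 0, 1], [0.01, 0, 0, 0, 0, 0, 1], [0.013, 0, 0, 0, 0, 0, 1], [0.015, 0, 0, 0, 0, 0, 1], [0.017, 0, 0, 0, 0, 0, 1], [0.018, 0, 0, 0, 0, 0, 1]])

```text
time: 15.37
ee_pos: [0.5825, 0.071, 0.1214]
tool_rot: [2.231, 1.569, 1.999]
contact_force: [-4.1, 5.4, 12.8]
width: 0.0169
```

```bash
python3 g.py .5835 .0696 .1205 -.228
```

```text
[ 0.0009 -0.0012  0.0013 -0.0044 -0.001  -0.0013] t 15.37 p [0.5825 0.071  0.1214] q [0.08 0.22 1.92 0.   1.01 0.31] F [-4.1  5.4 12.8] w 0.0169
```

Request:
play_rows(plan=[[0.001, 0, 0, 0, 0, 0, 1], [0.002, 0, 0, 0, 0, 0, 1], [0.003, 0, 0, 0, 0, 0, 1], [0.003, 0, 0, 0, 0, 0, 1], [0.003, 0, 0, 0, 0, 0, 1], [0.003, 0, 0, 0, 0, 0, 1], [0.003, 0, 0, 0, 0, 0, 1], [0.003, 0, 0, 0, 0, 0, 1]])

```text
time: 16.03
ee_pos: [0.5826, 0.0711, 0.1213]
tool_rot: [1.999, 1.569, 1.767]
contact_force: [-8.7, 4.8, 22.2]
width: 0.0169
```

Request:
play_rows(plan=[[-0.002, 0, 0, 0, 0, 0, 0], [-0.002, 0, 0, 0, 0, 0, -1], [-0.002, 0, 0, 0, 0, 0, -1], [-0.002, 0, 0, 0, 0, 0, -1], [-0.002, 0, 0, 0, 0, 0, -1], [-0.002, 0, 0, 0, 0, 0, -1], [-0.002, 0, 0, 0, 0, 0, -1], [-0.002, 0, 0, 0, 0, 0, -1]])

```text
time: 16.7
ee_pos: [0.583, 0.0694, 0.1184]
tool_rot: [-1.031, 1.57, -1.263]
contact_force: [0.9, 0.0, 0.3]
width: 0.0853
```

Request:
play_rows(plan=[[-0.005, 0, 0, 0, 0, 0, -1], [-0.015, 0, 0, 0, 0, 0, -1], [-0.03, 0, 0, 0, 0, 0, -1], [-0.05, 0, 0, 0, 0, 0, -1], [-0.07, 0, 0, 0, 0, 0, -1], [-0.085, 0, 0, 0, 0, 0, -1], [-0.093, 0, 0, 0, 0, 0, -1], [-0.095, 0, 0, 0, 0, 0, -1]])

```text
time: 17.37
ee_pos: [0.5846, 0.0697, 0.2169]
tool_rot: [0.129, 1.565, -0.103]
contact_force: [0.7, -0.4, 0.0]
width: 0.0853
```

```bash
python3 g.py .5835 .0696 .1205 -.228; python3 - <<'E'
from rig import r
from h import *
for n in ("side","top","wrist"):
    p=r.camera_params(n);im,d=r.capture(n);cv2.imwrite(f"pics/{n}5.png",im[:,:,::-1])
    X=cloud(d,p["intrinsics"],p["k1"],p["T"])
    z=X[...,2];m=(z>.1)&(z<.122)&(abs(X[...,0]-.58)<.14)&(abs(X[...,1]-.24)<.05)&(d>0)
    if m.sum()>50: print(n,"tin",cv2.minAreaRect(X[m][:,:2].astype(np.float32)),np.median(z[m]))
    m=(z>.122)&(z<.16)&(abs(X[...,0]-.5825)<.045)&(abs(X[...,1]-.07)<.045)&(d>0)
    if m.sum()>20: print(n,"grip",m.sum(),cv2.minAreaRect(X[m][:,:2].astype(np.float32)),np.median(z[m]))
E
```

```text
[ 0.0964 -0.0005 -0.0016 -0.0039  0.0059 -0.0007] t 17.37 p [0.5846 0.0697 0.2169] q [ 0.08  0.12  1.84 -0.    1.17  0.31] F [ 0.7 -0.4  0. ] w 0.0853
side tin ((0.5818345546722412, 0.23797720670700073), (0.18392188847064972, 0.06688162684440613), 1.544560194015503) 0.11297105664761031
side grip 69 ((0.5836478471755981, 0.06698837131261826), (0.06825990974903107, 0.01771814376115799), 77.66365814208984) 0.1298330135271344
top tin ((0.5819865465164185, 0.2399473935365677), (0.18294204771518707, 0.05538759380578995), 1.03172767162323) 0.11388805904984345
top grip 62 ((0.5817237496376038, 0.06937070190906525), (0.06546979397535324, 0.01914921961724758), 76.60753631591797) 0.1315316324568857
wrist tin ((0.5386622548103333, 0.22386960685253143), (0.09471197426319122, 0.025616953149437904), 0.28973275423049927) 0.1125126553064818
wrist grip 2117 ((0.5822553634643555, 0.07028372585773468), (0.06562601774930954, 0.017534421756863594), 77.14907836914062) 0.13067044522678403
```

View pics/wrist5.png

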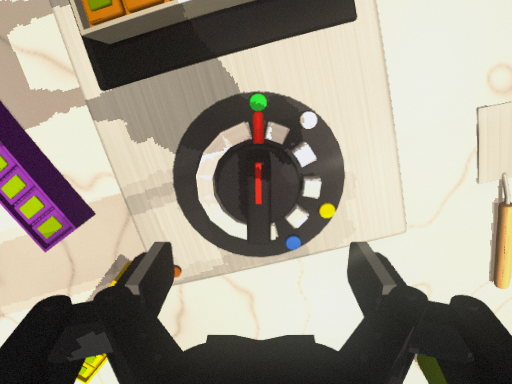

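View pics/side5.png

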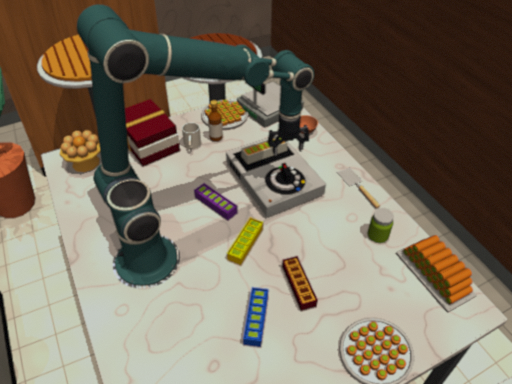

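The wrist picture shows the pointer (258,127) in its notch and facing the green magnet (258,101). The bar top is at 0.1307 m, the same as when home at the start. The tin rests on the plate and the gripper is clear, so I'm handing in.

```bash
python3 -c "
from rig import r
print(r.close_job())"
```

```text
the job is handed in; nothing more can be done
None
```

I set the pistachio tin on the plate, turned the dial to the green magnet, pushed it home and handed the job in at about 17.5 s. No verdict was reported.

Last checks before handing in:

- **Tin:** its centre was about 3 mm along and 1 mm across from the plate centre I measured. It was aligned to within about 0.01 rad, and its top was at the height expected when standing upright. The side camera's outline of the tin was coarser, but it agreed to within 3 mm. The wrist camera saw only part of the tin, so I did not use its outline.
- **Dial:** it stood at about 1.33 rad (target 1.326), with the pointer in line with the green magnet. The bar top was at 0.1307 m, the same as when it was home at the start. It did not move further down when pressed with 22 N.
- **Gripper:** it was open and about 10 cm above the dial, touching nothing.
- **Other things:** the dark red tin, the bottle and the mug looked untouched in the pictures. I did not measure their final positions.

No check failed.

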